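# Turn the reversed slide rack round in its bay

### The arm

A 6-joint arm with a two-finger parallel gripper is mounted at the origin on the work surface. World frame = base frame: x ahead of the robot, y to its left, z up, the work surface at z = 0. Lengths are in mm, angles in rad, forces in N, time in s.
With the tool pointing down it reaches from about 325 to 1000 mm from the base axis. Payload 5.1 kg.
Tool frame: the origin (TCP) lies at the centre of the arm's flange, where the gripper is bolted on; the fingertips stand 173 mm ahead of it and the grasp point (between the pads) lies 155 mm ahead of it; z points along the fingers, y is the direction in which the jaws open and shut (so a half turn about z gives the same grasp; the last joint's range is limited). The gripper opens to 85 mm and grips with 20 to 120 N. Pads are 22 mm wide; open, the fingers measure 114 mm over their backs; the gripper's body (76 mm by 85 mm) begins 54 mm behind the grasp point. The pads swing forward as they close: fully open they stand 13 mm farther back than shut.
Start: joints at [1.248, 0.124, 1.65, -0, 1.367, -0.083], TCP at [154.403, 631.384, 404.722] pointing down, gripper open.
Joint ranges: [-2.61, 2.61], [-1.02, 2.33], [0.03, 2.71], [-1.35, 4.49], [0.32, 2.68], [-2.91, 2.91]. Speed limits (rad/s): [2.57, 2.57, 3.14, 3.14, 3.14, 3.14].

### API

Orientations are given as [roll, pitch, yaw] about the fixed x, y, z axes, in that order (R = Rz(yaw) Ry(pitch) Rx(roll)).
In Python, from rig import ctrl gives the robot as it stands. The module is installed in compiled form; this text tells all that it offers.
- The arm moves only by the tool jog_arm, never from a script. Its argument "commands" is a list of rows, each a list of 3 entries, a list of its own where there are three numbers: the shift along the tool's x, y, z in m, then the turn about the tool's z in degrees, then the finger opening in m, from 0 to 0.0854. In form: [[[dx, dy, dz], yaw, hand], ...]. A call has 1 to 8 rows; each row is the pose to reach, as a shift and turn from the pose measured when the call began, along the tool's axes at that moment; what a row does not reach only later rows make up. A row lasts 1/8 s, in which the tool goes at most 62.5 mm and 10.7 degrees, less where a joint would pass 70% of its speed; a pose out of reach is approached as far as the arm can. A call with a gripper value outside its range is refused whole. The fingers move at their own pace and stop on an object; the grip force is fixed at half the most. Time passes only in rows, so rows that repeat a pose let the fingers close. It gives the time, the measured TCP pose, the force and the opening at its end, in the units of the state.
- ctrl.get_obs(): the state, without advancing time (a new reading comes with each control period).
- ctrl.camera(name): name is "side" or "top" or "wrist"; returns the picture (480x640x3 uint8, red, green, blue); there is no depth.
- ctrl.camera_model(name): a dict with "vertical_fov" (degrees; the focal length in pixels is half the picture's height over the tangent of half this angle, whatever the lens; pixels are square), "cx", "cy" (the principal point, pixels), "cam_to_world" (4x4, takes a point from camera to world coordinates); the wrist camera has in their place "T_tool_cam" (4x4, takes a point from camera to tool coordinates, whose origin is the TCP and whose axes are the flange's). Camera axes: x right, y down, z forward; pixel columns grow to the right and rows downward; lengths in mm; the calibration is good to about 2 mm. A picture is of the moment at which its call begins: read the wrist's pose just before it. camera_model takes no time and is no camera call.
- ctrl.job_done(): hands the job in, once; it reports no verdict.
The state is a dict: "time_s": time; "joint_pos": joint angles; "joint_velocities": joint speeds; "joint_torque": joint torques, N m; "ee_pos": TCP position; "tool_rot": TCP orientation; "contact_force": force on the tool from outside, world axes, zero at the start; "torque": the same for the moment, N m; "finger_gap": finger opening in mm.
Only numpy, scipy, OpenCV 4.12 (cv2) and the standard library are available. Lean on these libraries where they do the work, as an engineer would, in place of code of your own. Each camera call takes 0.05 s, during which the arm holds its last target.

### The job

One of the three microscope slide racks stands back to front in its bay: its orange end is away from the orange tab of the bay. Lift that rack clear out of its bay by the handle bar, turn it end for end, and lower it gently, upright and fully home into the same bay, with its orange end next to the orange tab, then let go. Do not tip or drop it (the slides are glass), and leave the other two racks where they stand.

Things in the scene. Friction and masses are not known exactly. Their poses are not given: they have to be found in the camera images.
- rack: Reversed rack: blue, one end orange, glass slides; in mm: 96 long, 36 wide, 72 high; 0.11-0.23 kg. Handle bar full length on top, 16 wide, 58 to 72 above the underside, pinched across its width; under it open down to the slides (34 high) but for an 8 mm post at each end. Origin: underside, outer face of orange end. +x lengthwise out of the orange end (middle at x=-48), y across, z up.
- seat (a point): Where the rack's origin belongs: on its fixed grey bay's floor, 6 mm above the table. +x lengthwise to the orange tab, z up; right when the rack's frame matches this (now a half turn and 96 mm off). In mm: slot open at top, 104 x 44, middle at x=-48, 4 spare all round; walls 20 above the floor, then 45-degree lead-in lips up to 27. Tab: 24 x 56, 12 high, outside the slot, its middle at x=+27.
- other_rack_1: Same shape and axes as rack. It is seated the right way round in its own bay (a bay like the one of seat, with its own orange tab) and must be left there.
- other_rack_2: Same shape and axes as rack. It is seated the right way round in its own bay (a bay like the one of seat, with its own orange tab) and must be left there.
Mind the look-alikes: they are no part of the job. Leave any purple look-alike of the rack alone. Leave any yellow look-alike of the part that bears seat alone.

How it is judged (in metres and radians):
On the way:
1. the reversed rack is lifted clear of its bay (z of rack in the frame of seat above 0.028 m and contact force between the fingers and rack above 0.3 N), for 0.2 s.
At the end, for the whole second after the job is handed in: The rack is home in its own bay the right way round: its orange end within 15 mm of the seat at the orange-tab end, lengthwise within 10 degrees, upright within 7 degrees, its underside less than 6 mm above the slot's floor, released and at rest (horizontal distance between rack and seat below 0.015 m and angle between the x axis of rack and the x axis of seat, either way round below 0.175 rad and angle between rack's own z axis and vertical below 0.12 rad and z of rack in the frame of seat below 0.006 m and linear speed of rack below 0.02 m/s and angular speed of rack below 0.2 rad/s and contact force between the fingers and rack below 0.1 N); the robot touches nothing.
It fails at once if the rack is tipped by more than 35 degrees (angle between rack's own z axis and vertical above 0.6 rad).
It fails at once if the rack is dropped: it falls free, faster than 0.25 m/s, from more than 18 mm above the slot's floor (contact force between the fingers and rack below 0.05 N and z of rack in the frame of seat above 0.018 m and linear speed of rack above 0.25 m/s).
It fails at once if one of the other racks is moved by more than 15 mm (distance of any of other_rack_1, other_rack_2 from where it was at the start of the episode above 0.015 m).
It also fails if it takes over 45 s, if anything falls off the work surface, if the arm or the gripper's body presses on something with over 40 N, if the wrist force passes 120 N, or if a joint passes its speed limit or range.

## Working session

There is one attempt and no reset: what is moved stays moved. The work goes in short steps, Python scripts to look and compute and a tool call to move; the robot and the scene stay as the last step left them, time stands still between calls to the robot, and variables do not carry over. Pictures are saved under pics/ and viewed, and the job is handed in when it is done.

Besides the shell and the picture viewer there is one more tool, called after "Call:" in YAML: its name, and indented under it one key for each argument. jog_arm: Moves the arm, as the interface text tells. Its arguments: {"type":"object","properties":{"commands":{"type":"array","items":{"type":"array"}}},"required":["commands"]}

```bash
mkdir -p pics; python3 - <<'E'
from rig import ctrl
import cv2,numpy as np
print(ctrl.get_obs())
for n in("side","top","wrist"):
    cv2.imwrite(f"pics/{n}0.png",ctrl.camera(n)[:,:,::-1]); m=ctrl.camera_model(n); print(n,m)
E
```

```text
{'time_s': 0.0, 'joint_pos': array([ 1.24841318e+00,  1.24521397e-01,  1.65166934e+00, -9.94701746e-06,
        1.36746953e+00, -8.25963531e-02]), 'joint_velocities': array([9.05532809e-04, 1.29120970e-03, 3.25567033e-04, 1.21149618e-03,
       5.05007130e-05, 1.35869772e-03]), 'joint_torque': array([ 8.02305731e-04, -4.23617077e+01, -3.65451336e+01, -5.82705724e-06,
        7.06363062e-03, -2.78266860e-06]), 'ee_pos': array([154.32167834, 631.16456883, 403.44484349]), 'tool_rot': array([-3.13953129e+00, -1.60878330e-04,  2.90180771e+00]), 'contact_force': array([1.47121776e-01, 3.80366661e-01, 2.03363495e-04]), 'torque': array([ 0.04770546, -0.0470028 , -0.00769158]), 'finger_gap': 85.3657109476988}
side {'vertical_fov': 44.08488447482696, 'cx': 324.4054648564315, 'cy': 233.1415122944441, 'cam_to_world': array([[ 7.05307876e-01, -5.34074024e-01,  4.66160635e-01,
        -1.28774126e+02],
       [-7.08900594e-01, -5.32168604e-01,  4.62878520e-01,
        -7.18747618e+02],
       [ 8.64660623e-04, -6.56933417e-01, -7.53948100e-01,
         1.02346735e+03],
       [ 0.00000000e+00,  0.
[... 257 characters left out ...]
  [-9.99294482e-01, -2.54693456e-02,  2.76016527e-02,
        -1.54612758e+02],
       [-2.31471326e-02, -1.61090513e-01, -9.86668159e-01,
         9.28808607e+02],
       [ 0.00000000e+00,  0.00000000e+00,  0.00000000e+00,
         1.00000000e+00]])}
wrist {'vertical_fov': 63.60978242775474, 'cx': 323.0585896681693, 'cy': 241.86607903766293, 'T_tool_cam': array([[-5.12368807e-04, -9.47578737e-01, -3.19521946e-01,
         8.21822295e+01],
       [ 9.99999477e-01, -7.68283963e-04,  6.74886377e-04,
         7.83578452e-01],
       [-8.84991567e-04, -3.19521433e-01,  9.47578636e-01,
         2.90403445e+01],
       [ 0.00000000e+00,  0.00000000e+00,  0.00000000e+00,
         1.00000000e+00]])}
```

View pics/side0.png

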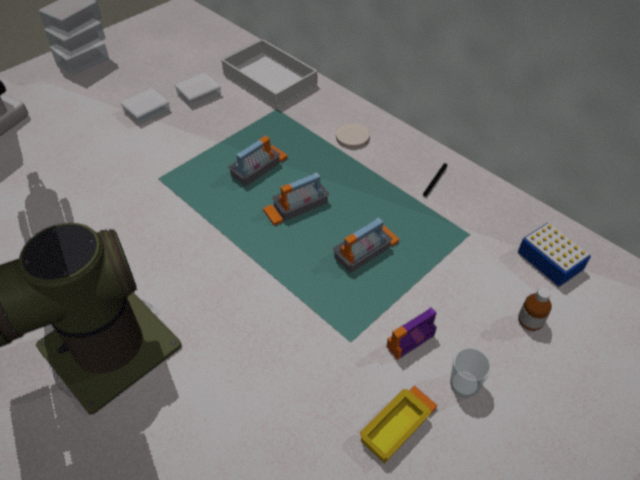

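View pics/top0.png

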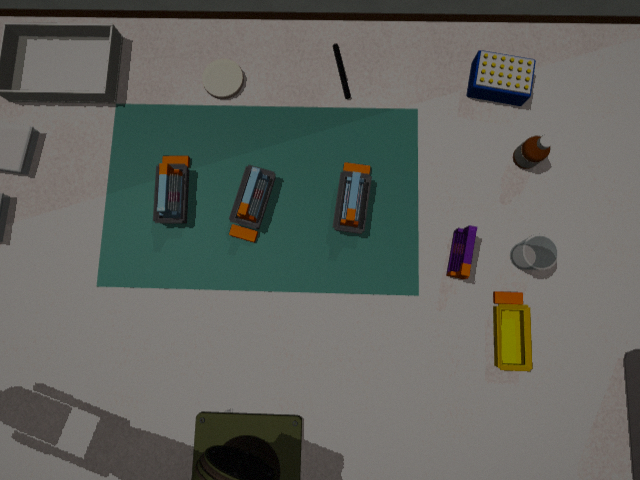

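View pics/wrist0.png

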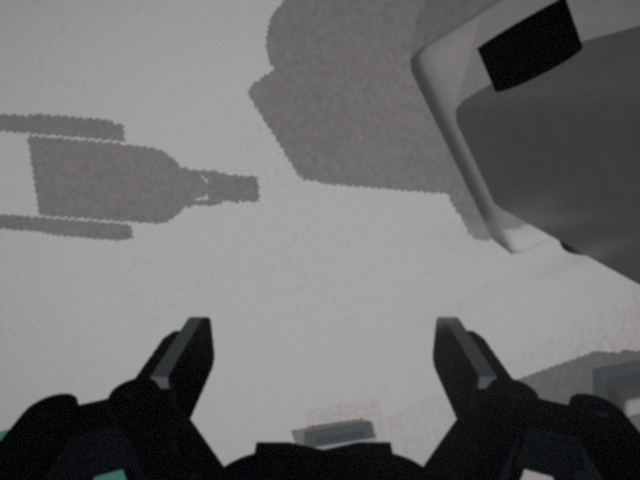

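```bash
cat > h.py <<'E'
import numpy as np,cv2
from rig import ctrl
def ray(name,px,z,T=None):
    m=ctrl.camera_model(name); f=240/np.tan(np.radians(m["vertical_fov"]/2))
    M=m["cam_to_world"] if T is None else T@m["T_tool_cam"]
    px=np.atleast_2d(np.array(px,float))
    d=np.c_[(px[:,0]-m["cx"])/f,(px[:,1]-m["cy"])/f,np.ones(len(px))]@M[:3,:3].T
    o=M[:3,3]; return o+d*((z-o[2])/d[:,2])[:,None]
def comps(im,lo,hi,name,z,mn=15,T=None):
    hsv=cv2.cvtColor(im,cv2.COLOR_RGB2HSV); m=cv2.inRange(hsv,lo,hi)
    n,l,s,c=cv2.connectedComponentsWithStats(m)
    for i in range(1,n):
        if s[i,4]<mn: continue
        ys,xs=np.where(l==i); P=ray(name,np.c_[xs,ys],z,T)[:,:2].astype(np.float32)
        r=cv2.minAreaRect(P); print(name,s[i],c[i].round(1),"world c",np.round(r[0],1),"size",np.round(r[1],1),"ang",round(r[2],1), np.round(cv2.boxPoints(r),1).tolist())
E
python3 - <<'E'
from h import *
t=cv2.imread("pics/top0.png")[:,:,::-1].copy(); s=cv2.imread("pics/side0.png")[:,:,::-1].copy()
print("orange");comps(t,(5,150,100),(15,255,255),"top",12);comps(s,(5,150,100),(15,255,255),"side",12)
print("blue");comps(t,(90,40,120),(115,255,255),"top",78);comps(s,(90,40,100),(115,255,255),"side",78)
a=cv2.resize(t[150:250,310:410],None,fx=5,fy=5,interpolation=2);b=cv2.resize(s[200:290,320:420],(555,500),interpolation=2)
cv2.imwrite("pics/crop_t.png",a[:,:,::-1]);cv2.imwrite("pics/crop_s.png",b[:,:,::-1])
E
```

```text
orange
top [160 156  28  18 214] [174.6 160.1] world c [600.5 184.9] size [37.4 57.9] ang 1.2 [[581.0999755859375, 213.39999389648438], [582.4000244140625, 155.5], [619.7999877929688, 156.3000030517578], [618.5, 214.1999969482422]]
top [343 163  27  11 182] [356.6 167.5] world c [ 602.3 -201.9] size [54.4 17. ] ang 83.2 [[590.5999755859375, -227.89999389648438], [607.5, -229.89999389648438], [613.9000244140625, -175.89999389648438], [597.0, -173.89999389648438]]
top [346 208  10  12  75] [350.7 214. ] world c [ 503.1 -191.6] size [16.9 23.2] ang 84.2 [[490.70001220703125, -198.8000030517578], [513.7999877929688, -201.1999969482422], [515.5, -184.39999389648438], [492.3999938964844, -182.0]]
top [341 219   5   4  15] [342.8 220.3] world c [ 488.8 -176.4] size [6.3 8.2] ang 1.4 [[485.6000061035156, -172.39999389648438], [485.79998779296875, -180.60000610351562], [492.0, -180.5], [491.79998779296875, -172.1999969482422]]
top [229 224  28  18 228] [242.7 231.7] world c [458.6  29.1] size [54.  22.5] ang 75.5 [[441.0, 5.800000190734863], [462.70001220703125, 0.10000000149011612], [476.200
[... 4297 characters left out ...]
0.3999938964844, -177.1999969482422]]
side [523 236   6   6  15] [525.4 238.7] world c [ 742.5 -447.6] size [13.9  8. ] ang 49.4 [[735.0, -450.20001220703125], [741.0, -455.3999938964844], [750.0, -444.8999938964844], [744.0, -439.70001220703125]]
side [559 255  31  18  65] [573.5 265.1] world c [ 757.6 -557.7] size [16.  77.9] ang 69.6 [[718.2999877929688, -551.5999755859375], [791.4000244140625, -578.7999877929688], [797.0, -563.7999877929688], [723.9000244140625, -536.5999755859375]]
side [546 256  13  10  23] [551.4 260.5] world c [ 729.  -518.7] size [28.6  4.5] ang 80.9 [[724.5, -532.4000244140625], [729.0, -533.2000122070312], [733.5, -504.8999938964844], [729.0, -504.20001220703125]]
```

View pics/crop_t.png

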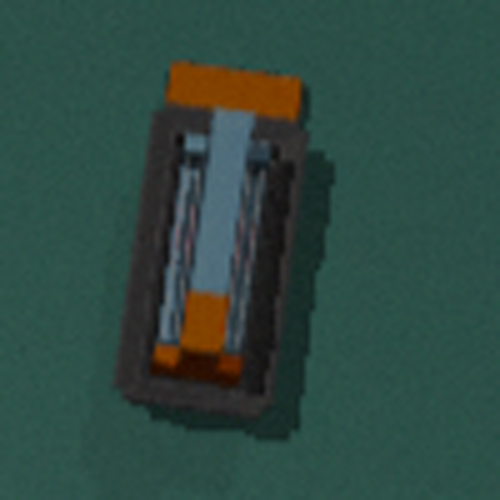

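View pics/crop_s.png

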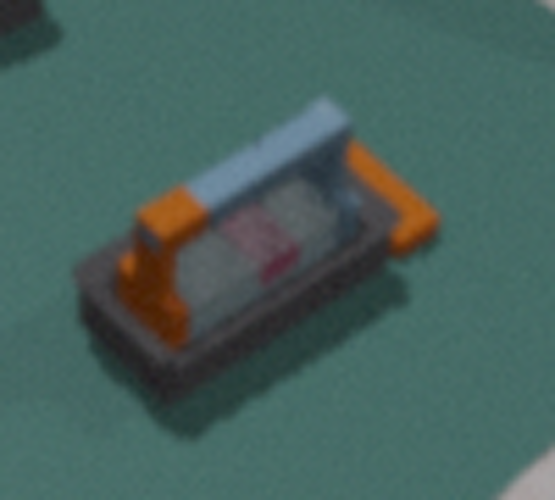

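Call:
jog_arm:
  commands:
    - [[-0.035,-0.045,0],0,0.085]
    - [[-0.07,-0.09,0],-1,0.085]
    - [[-0.105,-0.135,0],-2,0.085]
    - [[-0.14,-0.18,0],-3,0.085]
    - [[-0.175,-0.225,0],-4,0.085]
    - [[-0.21,-0.27,0],-5,0.085]
    - [[-0.245,-0.315,0],-6,0.085]
    - [[-0.28,-0.36,0],-7,0.085]

```text
time_s: 1.15
ee_pos: [340.9, 213.3, 404.2]
tool_rot: [-3.14, 0.0, 3.025]
contact_force: [1.3, -1.1, 1.2]
finger_gap: 85.2
```

Call:
jog_arm:
  commands:
    - [[-0.03,-0.05,0],0,0.085]
    - [[-0.06,-0.1,0],0,0.085]
    - [[-0.09,-0.15,0],0,0.085]
    - [[-0.12,-0.2,0],0,0.085]
    - [[-0.15,-0.25,0],0,0.085]
    - [[-0.18,-0.3,0],0,0.085]
    - [[-0.21,-0.35,0],0,0.085]
    - [[-0.23,-0.382,0],0,0.085]

```text
time_s: 2.15
ee_pos: [525.4, -195.3, 404.2]
tool_rot: [-3.14, -0.0, 3.023]
contact_force: [1.0, 0.5, -0.2]
finger_gap: 85.1
```

```bash
python3 - <<'E'
from h import *
from scipy.spatial.transform import Rotation as R
o=ctrl.get_obs(); T=np.eye(4);T[:3,:3]=R.from_euler("xyz",o["tool_rot"]).as_matrix();T[:3,3]=o["ee_pos"]
w=ctrl.camera("wrist"); cv2.imwrite("pics/w1.png",w[:,:,::-1]); np.save("T1.npy",T)
print(o["time_s"],o["ee_pos"],o["tool_rot"],o["joint_pos"],o["joint_velocities"].round(3))
print("orange 12");comps(w,(5,150,60),(15,255,255),"wrist",12,150,T)
print("orange 78");comps(w,(5,150,60),(15,255,255),"wrist",78,150,T)
print("blue");comps(w,(90,40,60),(115,255,255),"wrist",78,150,T)
E
```

```text
2.15 [ 525.41432313 -195.32581616  404.19256418] [-3.14038188e+00 -4.92614139e-04  3.02315357e+00] [-4.51451848e-01 -7.33010922e-02  1.85209629e+00 -1.33402255e-03
  1.36286740e+00 -1.90353396e+00] [-0.338  0.472 -0.435  0.01  -0.031 -0.348]
orange 12
wrist [   0   54   86   34 1481] [29.6 69.3] world c [ 383.5 -421.2] size [73.4 26. ] ang 79.6 [[364.1000061035156, -454.8999938964844], [389.70001220703125, -459.6000061035156], [402.8999938964844, -387.3999938964844], [377.3999938964844, -382.70001220703125]]
wrist [533  80  72  35 526] [562.8  97. ] world c [457.8  30.7] size [58.9 23.4] ang 75.8 [[439.29998779296875, 4.900000095367432], [461.8999938964844, -0.800000011920929], [476.29998779296875, 56.400001525878906], [453.70001220703125, 62.099998474121094]]
wrist [545 129  58  34 719] [580.4 140.8] world c [500.3  36.8] size [53.3 26.5] ang 79.4 [[482.3999938964844, 13.0], [508.5, 8.100000381469727], [518.2999877929688, 60.599998474121094], [492.20001220703125, 65.4000015258789]]
wrist [308 152  42  36 495] [327.7 161.5] world c [ 495.6 -186.1] size [37.9 32.4] ang 83.2 [[477.2999
[... 1680 characters left out ...]
15.7] size [27.8 32.5] ang 76.0 [[480.79998779296875, -25.200000762939453], [512.2999877929688, -33.099998474121094], [519.0999755859375, -6.099999904632568], [487.6000061035156, 1.7000000476837158]]
wrist [ 506  163  104   94 3700] [566.9 213.3] world c [537.4 -13.5] size [66.  74.3] ang 76.5 [[493.6000061035156, -36.900001525878906], [565.7999877929688, -54.29999923706055], [581.2000122070312, 9.899999618530273], [509.0, 27.299999237060547]]
wrist [ 307  164   42  112 2829] [327.6 225.3] world c [ 527.3 -191.3] size [33.7 91.5] ang 83.2 [[479.8999938964844, -202.60000610351562], [570.7000122070312, -213.39999389648438], [574.7000122070312, -180.0], [483.8999938964844, -169.10000610351562]]
```

View pics/w1.png

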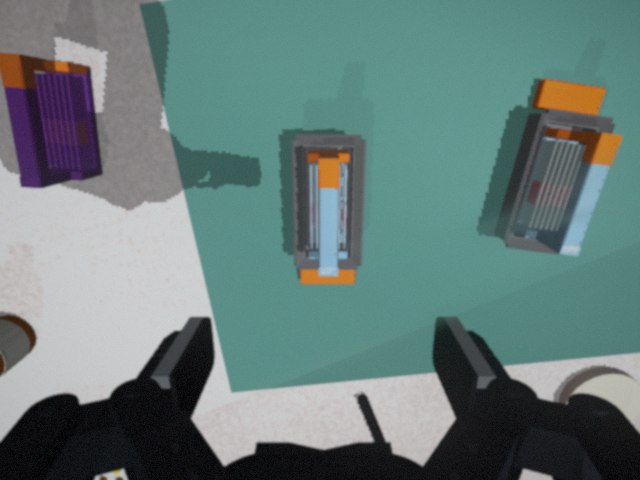

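```bash
python3 - <<'E'
from h import *
T=np.load("T1.npy");im=cv2.imread("pics/w1.png")
cv2.imwrite("pics/w1c.png",cv2.resize(im[120:300,270:390],None,fx=3.3,fy=3.3,interpolation=2))
h=cv2.cvtColor(im,cv2.COLOR_BGR2HSV)
for y in (160,175,200,220,240,260,270):print(y,[(x,*h[y,x]) for x in range(306,352,1) if h[y,x,2]>150][:1],[(x) for x in range(306,352) if h[y,x,2]>150][-1:])
print([tuple(map(int,h[y,328])) for y in range(148,158)],[tuple(map(int,h[y,326])) for y in range(270,282)])
u=[[329,152.5],[328,275.5]];print(ray("wrist",u,78,T).round(1))
E
```

```text
160 [(309, np.uint8(11), np.uint8(198), np.uint8(152))] [349]
175 [(310, np.uint8(101), np.uint8(35), np.uint8(155))] [346]
200 [(311, np.uint8(101), np.uint8(30), np.uint8(160))] [345]
220 [(319, np.uint8(103), np.uint8(71), np.uint8(155))] [344]
240 [(311, np.uint8(99), np.uint8(35), np.uint8(151))] [344]
260 [(320, np.uint8(102), np.uint8(82), np.uint8(177))] [337]
270 [(306, np.uint8(14), np.uint8(177), np.uint8(184))] [351]
[(105, 19, 82), (158, 14, 75), (9, 67, 80), (10, 132, 89), (11, 170, 96), (11, 191, 95), (12, 192, 93), (10, 142, 95), (11, 111, 87), (10, 103, 102)] [(102, 54, 208), (102, 51, 206), (101, 49, 207), (101, 51, 205), (102, 55, 200), (110, 14, 170), (10, 79, 185), (14, 160, 198), (15, 192, 202), (15, 203, 204), (15, 201, 203), (15, 202, 202)]
[[ 473.5 -184.    78. ]
 [ 573.2 -196.3   78. ]]
```

View pics/w1c.png

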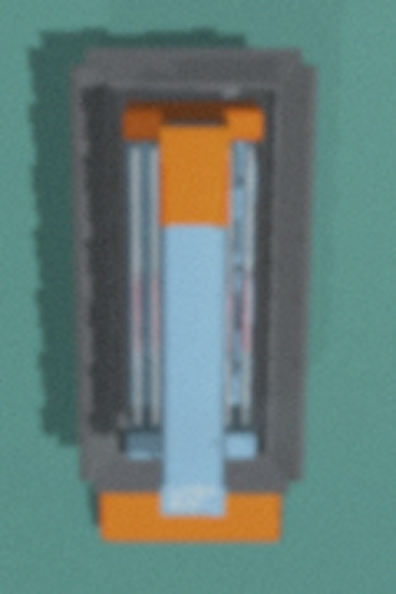

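Call:
jog_arm:
  commands:
    - [[0,0.003,0.03],0,0.085]
    - [[0,0.003,0.07],0,0.085]
    - [[0,0.003,0.11],0,0.085]
    - [[0,0.003,0.13],0,0.06]
    - [[0,0.003,0.14],0,0.05]
    - [[0,0.003,0.14],0,0.05]

```text
time_s: 2.95
ee_pos: [527.0, -195.4, 264.5]
tool_rot: [-3.138, 0.001, 3.022]
contact_force: [0.0, 0.3, 0.0]
finger_gap: 49.9
```

```bash
python3 - <<'E'
from h import *
from scipy.spatial.transform import Rotation as R
o=ctrl.get_obs(); T=np.eye(4);T[:3,:3]=R.from_euler("xyz",o["tool_rot"]).as_matrix();T[:3,3]=o["ee_pos"]
w=ctrl.camera("wrist"); cv2.imwrite("pics/w2.png",w[:,:,::-1]); np.save("T2.npy",T)
print(o["time_s"],o["ee_pos"],o["tool_rot"],o["joint_velocities"].round(3))
comps(w,(90,40,60),(115,255,255),"wrist",78,300,T)
comps(w,(5,150,60),(15,255,255),"wrist",78,300,T)
E
```

```text
2.95 [ 526.99182452 -195.41013422  264.45515077] [-3.13769706e+00  1.09229154e-03  3.02160905e+00] [ 0.    -0.018 -0.023  0.002  0.002  0.001]
wrist [ 299  194   65  196 6781] [331.5 306.6] world c [ 526.5 -191.5] size [29.9 97.3] ang 83.1 [[476.3999938964844, -200.5], [573.0, -212.1999969482422], [576.5999755859375, -182.5], [480.0, -170.89999389648438]]
wrist [ 297  171   71   74 1465] [330.4 189. ] world c [ 484.3 -186.4] size [28.7 31.2] ang 83.1 [[467.1000061035156, -198.8000030517578], [498.1000061035156, -202.5], [501.5, -174.0], [470.6000061035156, -170.3000030517578]]
```

View pics/w2.png

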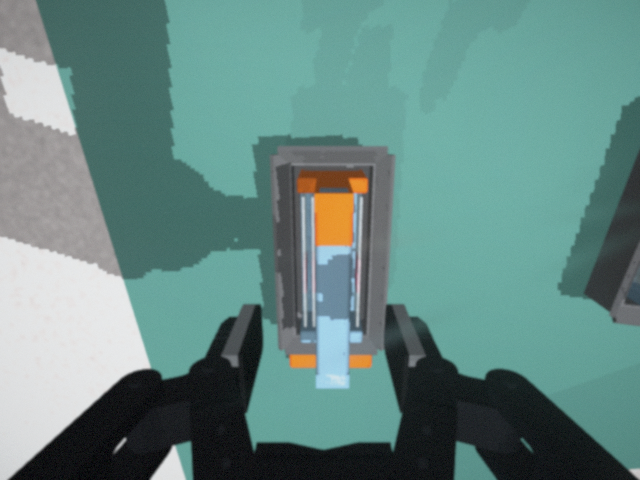

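Call:
jog_arm:
  commands:
    - [[0.001,0.004,0.01],0,0.05]
    - [[0.001,0.004,0.025],0,0.05]
    - [[0.001,0.004,0.036],0,0.05]
    - [[0.001,0.004,0.04],0,0.05]
    - [[0.001,0.004,0.04],0,0.05]

```text
time_s: 3.62
ee_pos: [526.7, -191.6, 224.7]
tool_rot: [-3.138, 0.002, 3.022]
contact_force: [-0.4, 0.4, 0.1]
finger_gap: 50.0
```

```bash
python3 - <<'E'
from h import *
w=ctrl.camera("wrist"); cv2.imwrite("pics/w3.png",w[:,:,::-1])
E
```

```text
(no output)
```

View pics/w3.png

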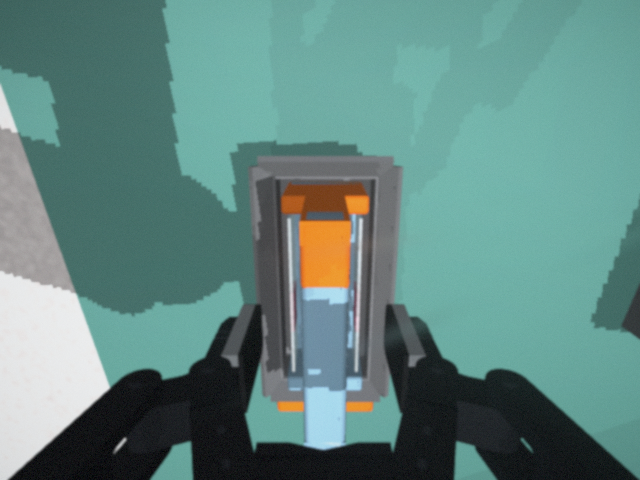

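Call:
jog_arm:
  commands:
    - [[0,0,0],0,0.03]
    - [[0,0,0],0,0.02]
    - [[0,0,0],0,0.014]
    - [[0,0,0],0,0.01]
    - [[0,0,0],0,0.01]

```text
time_s: 4.3
ee_pos: [527.1, -191.7, 225.8]
tool_rot: [-3.137, 0.003, 3.022]
contact_force: [-0.9, 0.7, 4.2]
finger_gap: 14.7
```

Call:
jog_arm:
  commands:
    - [[0,0,-0.005],0,0.01]
    - [[0,0,-0.012],0,0.01]
    - [[0,0,-0.022],0,0.01]
    - [[0,0,-0.035],0,0.01]
    - [[0,0,-0.05],0,0.01]
    - [[0,0,-0.065],0,0.01]
    - [[0,0,-0.075],0,0.01]
    - [[0,0,-0.08],0,0.01]

```text
time_s: 5.3
ee_pos: [527.1, -191.4, 306.8]
tool_rot: [-3.137, 0.004, 3.022]
contact_force: [-0.2, -1.2, -1.8]
finger_gap: 14.9
```

```bash
python3 - <<'E'
from h import *
for n in("wrist","side","top"):
    w=ctrl.camera(n); cv2.imwrite(f"pics/{n}4.png",w[:,:,::-1])
E
python3 -c "
import cv2
a=cv2.resize(cv2.imread('pics/side4.png')[160:300,290:440],(400,373));b=cv2.resize(cv2.imread('pics/top4.png')[140:260,290:420],(400,369));w=cv2.resize(cv2.imread('pics/wrist4.png'),(300,225))
import numpy as np
c=np.zeros((600,800,3),'u1');c[:373,:400]=a;c[:369,400:]=b;c[373:598,:300]=w;cv2.imwrite('pics/m4.png',c)"
```

```text
(no output)
```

View pics/m4.png

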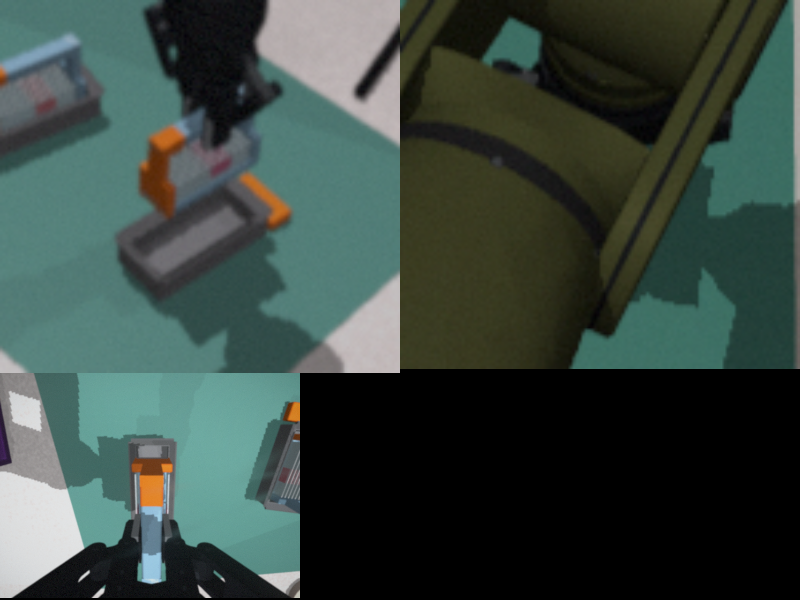

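Call:
jog_arm:
  commands:
    - [[0,0,0],3,0.01]
    - [[0,0,0],9,0.01]
    - [[0,0,0],17,0.01]
    - [[0,0,0],26,0.01]
    - [[0,0,0],35,0.01]
    - [[0,0,0],44,0.01]
    - [[0,0,0],52,0.01]
    - [[0,0,0],60,0.01]

```text
time_s: 6.45
ee_pos: [526.6, -191.2, 304.7]
tool_rot: [-3.141, 0.004, 1.97]
contact_force: [0.5, 1.2, -2.7]
finger_gap: 14.9
```

Call:
jog_arm:
  commands:
    - [[0,0,0],7,0.01]
    - [[0,0,0],14,0.01]
    - [[0,0,0],22,0.01]
    - [[0,0,0],30,0.01]
    - [[0,0,0],38,0.01]
    - [[0,0,0],46,0.01]
    - [[0,0,0],54,0.01]
    - [[0,0,0],60,0.01]

```text
time_s: 7.45
ee_pos: [526.3, -191.1, 303.6]
tool_rot: [3.14, 0.003, 0.919]
contact_force: [-0.7, -0.0, -1.8]
finger_gap: 15.0
```

Call:
jog_arm:
  commands:
    - [[0,0,0],8,0.01]
    - [[0,0,0],16,0.01]
    - [[0,0,0],24,0.01]
    - [[0,0,0],33,0.01]
    - [[0,0,0],42,0.01]
    - [[0,0,0],50,0.01]
    - [[0,0,0],56,0.01]
    - [[0,0,0],59.5,0.01]

```text
time_s: 8.45
ee_pos: [526.1, -191.0, 302.6]
tool_rot: [3.139, 0.002, -0.122]
contact_force: [0.1, 0.6, -2.2]
finger_gap: 15.1
```

Call:
jog_arm:
  commands:
    - [[0,0,0],0,0.01]
    - [[0,0,0],0,0.01]

```text
time_s: 8.7
ee_pos: [525.9, -190.9, 301.9]
tool_rot: [3.139, 0.003, -0.121]
contact_force: [0.0, -0.0, -1.6]
finger_gap: 15.1
```

```bash
python3 - <<'E'
from h import *
from scipy.spatial.transform import Rotation as R
o=ctrl.get_obs(); T=np.eye(4);T[:3,:3]=R.from_euler("xyz",o["tool_rot"]).as_matrix();T[:3,3]=o["ee_pos"]
for n in("wrist","side"):
    w=ctrl.camera(n); cv2.imwrite(f"pics/{n}5.png",w[:,:,::-1])
np.save("T5.npy",T);print(o["ee_pos"],o["tool_rot"],o["joint_pos"])
a=cv2.imread("pics/side5.png")[170:300,290:440];cv2.imwrite("pics/s5c.png",cv2.resize(a,None,fx=4,fy=4,interpolation=2))
E
```

```text
[ 525.88814207 -190.87945329  301.9211855 ] [ 3.13934054  0.00339473 -0.12099362] [-0.443544    0.01293404  1.94646908 -0.0034673   1.1846974   1.24955187]
```

View pics/wrist5.png

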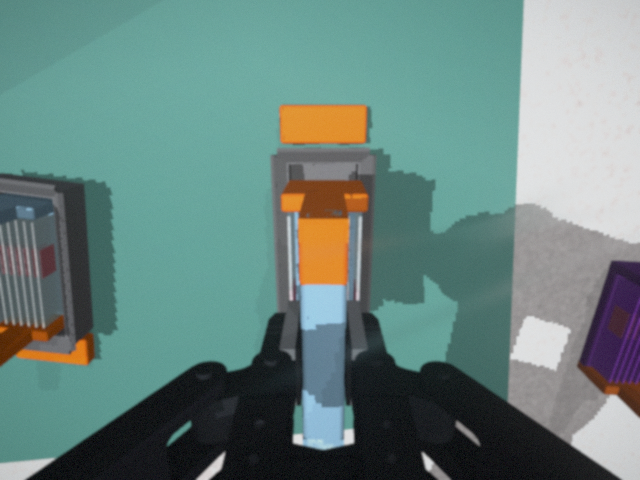

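View pics/s5c.png

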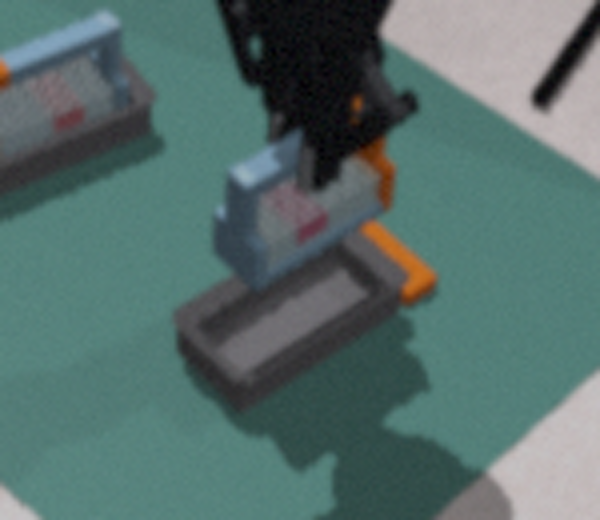

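```bash
python3 - <<'E'
from h import *
T=np.load("T5.npy");w=cv2.imread("pics/wrist5.png")[:,:,::-1].copy()
comps(w,(5,150,60),(16,255,255),"wrist",12,800,T)
a=w[190:300,270:380];b=w[400:470,270:380]
cv2.imwrite("pics/w5c.png",cv2.resize(np.vstack([a,b]),None,fx=3.3,fy=3.3,interpolation=2)[:,:,::-1])
E
```

```text
wrist [ 280  106   87   38 1504] [332.2 126.5] world c [ 598.7 -199.4] size [55.2 22.8] ang 83.0 [[584.0, -225.39999389648438], [606.7000122070312, -228.10000610351562], [613.2999877929688, -173.3000030517578], [590.7000122070312, -170.60000610351562]]
wrist [ 281  181   88  103 5788] [323.7 225.8] world c [ 524.9 -191.2] size [59.8 75.6] ang 83.0 [[483.79998779296875, -216.3000030517578], [558.7999877929688, -225.5], [566.0999755859375, -166.10000610351562], [491.1000061035156, -156.89999389648438]]
wrist [   0  316   94   49 2256] [ 41.1 343.4] world c [465.3  36.8] size [78.4 43.3] ang 83.0 [[439.0, 0.6000000238418579], [482.0, -4.699999809265137], [491.6000061035156, 73.0999984741211], [448.6000061035156, 78.30000305175781]]
```

View pics/w5c.png

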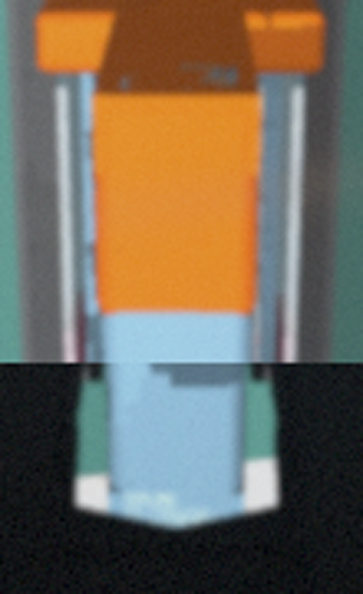

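```bash
python3 - <<'E'
from h import *
T=np.load("T5.npy")
P=ray("wrist",[[323.6,218.5],[323,284.2]],154,T);print(P.round(1),np.linalg.norm(P[1]-P[0]))
print((P[0]-48*np.array([.9925,-.12,0])).round(1))
print(ray("wrist",[[325.3,207.5]],76+34,T).round(1))
E
```

```text
[[ 575.5 -196.5  154. ]
 [ 552.8 -193.6  154. ]] 22.89916976719123
[ 527.8 -190.8  154. ]
[[ 568.2 -196.5  110. ]]
```

Call:
jog_arm:
  commands:
    - [[-0.001,0,0.004],0,0.01]
    - [[-0.002,0,0.012],0,0.01]
    - [[-0.003,0,0.022],0,0.01]
    - [[-0.003,0,0.032],0,0.01]
    - [[-0.003,0,0.038],0,0.01]
    - [[-0.003,0,0.04],0,0.01]
    - [[-0.003,0,0.04],0,0.01]

```text
time_s: 9.68
ee_pos: [523.0, -190.7, 262.3]
tool_rot: [3.139, 0.003, -0.121]
contact_force: [-0.3, -0.5, -2.3]
finger_gap: 14.9
```

```bash
python3 - <<'E'
from h import *
a=ctrl.camera("side")[170:300,290:440][:,:,::-1];w=ctrl.camera("wrist")[:,:,::-1]
c=np.zeros((400,800,3),'u1');c[:300,:346]=cv2.resize(a,(346,300),interpolation=2);c[:400,346:]=cv2.resize(w[90:390,150:490],(454,400));cv2.imwrite("pics/m6.png",c)
E
```

```text
(no output)
```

View pics/m6.png

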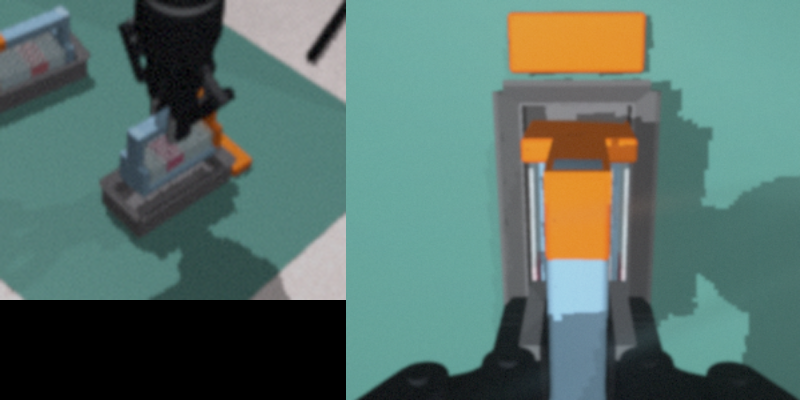

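Call:
jog_arm:
  commands:
    - [[0,0,0.004],0,0.01]
    - [[0,0,0.01],0,0.01]
    - [[0,0,0.016],0,0.01]
    - [[0,0,0.022],0,0.01]
    - [[0,0,0.027],0,0.01]
    - [[0,0,0.03],0,0.01]

```text
time_s: 10.52
ee_pos: [522.9, -190.8, 232.2]
tool_rot: [3.139, 0.003, -0.121]
contact_force: [-0.3, 1.3, -2.3]
finger_gap: 14.9
```

Call:
jog_arm:
  commands:
    - [[0,0,0.002],0,0.01]
    - [[0,0,0.004],0,0.01]
    - [[0,0,0.005],0,0.01]
    - [[0,0,0.006],0,0.01]
    - [[0,0,0.006],0,0.01]

```text
time_s: 11.15
ee_pos: [522.9, -190.8, 226.2]
tool_rot: [3.139, 0.003, -0.121]
contact_force: [-1.0, -0.1, -1.9]
finger_gap: 14.6
```

Call:
jog_arm:
  commands:
    - [[0,0,0.001],0,0.01]
    - [[0,0,0.002],0,0.01]
    - [[0,0,0.002],0,0.01]

```text
time_s: 11.52
ee_pos: [523.2, -191.1, 225.8]
tool_rot: [3.139, 0.003, -0.121]
contact_force: [-5.3, 0.4, 7.2]
finger_gap: 14.9
```

Call:
jog_arm:
  commands:
    - [[0,0,0],0,0.018]
    - [[0,0,0],0,0.025]
    - [[0,0,0],0,0.04]
    - [[0,0,0],0,0.05]
    - [[0,0,0],0,0.05]

```text
time_s: 12.15
ee_pos: [523.2, -191.1, 225.6]
tool_rot: [3.139, 0.003, -0.121]
contact_force: [0.1, 0.8, -0.6]
finger_gap: 49.8
```

Call:
jog_arm:
  commands:
    - [[0,0,-0.01],0,0.05]
    - [[0,0,-0.03],0,0.05]
    - [[0,0,-0.06],0,0.05]
    - [[0,0,-0.1],0,0.05]
    - [[0,0,-0.14],0,0.05]
    - [[0,0,-0.17],0,0.05]
    - [[0,0,-0.18],0,0.05]
    - [[0,0,-0.18],0,0.05]

```text
time_s: 13.15
ee_pos: [523.7, -190.6, 406.7]
tool_rot: [3.138, 0.001, -0.121]
contact_force: [0.5, -0.5, -0.4]
finger_gap: 50.0
```

```bash
python3 - <<'E'
from h import *
from scipy.spatial.transform import Rotation as R
o=ctrl.get_obs(); T=np.eye(4);T[:3,:3]=R.from_euler("xyz",o["tool_rot"]).as_matrix();T[:3,3]=o["ee_pos"]
w=ctrl.camera("wrist");a=ctrl.camera("side")
comps(w,(90,40,60),(115,255,255),"wrist",78,300,T)
comps(w,(5,150,60),(16,255,255),"wrist",78,300,T);comps(w,(5,150,60),(16,255,255),"wrist",12,300,T)
comps(a,(90,40,100),(115,255,255),"side",78,100)
c=np.zeros((400,800,3),'u1');c[:300,:346]=cv2.resize(a[170:300,290:440],(346,300),interpolation=2);c[:400,346:]=cv2.resize(w[90:390,150:490],(454,400));cv2.imwrite("pics/m7.png",c[:,:,::-1])
E
```

```text
wrist [ 302  162   46  113 2912] [322.5 224.5] world c [ 522.4 -191.7] size [37.2 93. ] ang 83.0 [[474.0, -204.5], [566.2999877929688, -215.8000030517578], [570.7999877929688, -178.89999389648438], [478.5, -167.60000610351562]]
wrist [  58  168   74  102 4056] [ 89.6 213.4] world c [544.   -9.9] size [55.6 87.3] ang 76.0 [[494.8999938964844, -26.399999618530273], [579.7000122070312, -47.400001525878906], [593.0999755859375, 6.599999904632568], [508.3999938964844, 27.600000381469727]]
wrist [ 292  106   62   27 1519] [322.6 118.9] world c [ 599.8 -199.5] size [45.1 18.3] ang 83.0 [[588.0, -220.6999969482422], [606.0999755859375, -223.0], [611.5999755859375, -178.1999969482422], [593.4000244140625, -176.0]]
wrist [303 149  43  36 933] [324.  163.3] world c [ 565.1 -196.4] size [31.9 26.6] ang 83.0 [[549.9000244140625, -210.6999969482422], [576.2999877929688, -213.89999389648438], [580.2000122070312, -182.1999969482422], [553.7999877929688, -179.0]]
wrist [  67  263   80   38 1689] [104.1 283.3] world c [494.4  -3.1] size [65.9 34.2] ang 75.3 [[469.5, -30.600000381469727], [502.60000610
[... 1968 characters left out ...]
93.1999969482422]]
side [290 172  31  16 199] [305.2 179.4] world c [541.3   9. ] size [21.6 72.7] ang 75.0 [[503.3999938964844, 8.0], [573.5999755859375, -10.899999618530273], [579.0999755859375, 10.0], [508.8999938964844, 28.799999237060547]]
side [344 223  31  20 237] [359.6 232.7] world c [ 508.3 -190.1] size [19.4 75.9] ang 82.4 [[469.3999938964844, -194.6999969482422], [544.5999755859375, -204.8000030517578], [547.2000122070312, -185.60000610351562], [472.0, -175.5]]
side [523 236  67  38 189] [555.4 257.8] world c [ 741.4 -515.2] size [ 67.1 134.2] ang 21.3 [[685.7999877929688, -464.79998779296875], [734.5, -589.9000244140625], [797.0, -565.5999755859375], [748.2999877929688, -440.5]]
```

View pics/m7.png

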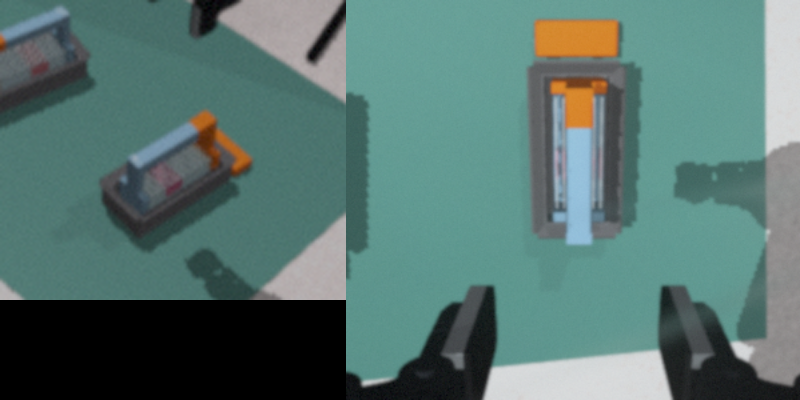

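```bash
python3 -c "
from rig import ctrl
o=ctrl.get_obs();print(o['joint_velocities'].round(3),o['time_s']);print(ctrl.job_done())"
```

```text
[ 0.     0.011  0.01   0.    -0.001  0.001] 13.25
the job is handed in; nothing more can be done
None
```

The reversed rack, the one at about (525, -192) mm, is back in its bay the right way round, and I handed the job in at 13.25 s. I gripped it by the handle bar, lifted it about 80 mm, turned it 180°, shifted it 3 mm to centre it, and lowered it until it touched the floor. Then I let go and backed off to about 180 mm above it.

**Last checks:**
- **Direction:** in the final side and wrist pictures, the orange end is next to the orange tab.
- **Upright and angle:** the rack looks upright, and its long axis is within about 1° of the bay's.
- **Height:** it touched down at a tool height of 225.8 mm, the same height at which I had gripped it while seated. The final side and wrist views also agree to about 2 mm across the bay when the bar top is taken at 78 mm, which is where it should be when seated.
- **Other racks:** the middle rack and the far left one measured the same in the side view as at the start, to within about 1 mm.
- **Release:** the fingers are 50 mm apart and well clear of everything.

No check failed. The top and wrist cameras disagreed by 1–2 mm on where the middle of the slot is, so I used a value between the two. That is inside the 4 mm of spare room around the rack.

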